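# Set a sheet blank overhanging for filing

### The arm

A 6-joint arm with a two-finger parallel gripper is mounted at the origin on a cart in front of the work surface, level with it; the furniture and walls round the work are solid. World frame = base frame: x ahead of the robot, y to its left, z up, the work surface at z = 0. Lengths are in mm, angles in rad, forces in N, time in s.
With the tool pointing down it reaches from about 275 to 1000 mm from the base axis. Payload 8.4 kg.
Tool frame: the origin (TCP) lies midway between the tips of the shut fingers; the grasp point (between the pads) lies 19 mm behind it; z points along the fingers, y is the line along which they close (so a half turn about z gives the same grasp; the last joint's range is limited). The gripper opens to 85 mm and grips with 20 to 120 N. Pads are 22 mm wide; open, the fingers measure 114 mm over their backs; the gripper's body (76 mm by 85 mm) begins 54 mm behind the grasp point. The pads swing forward as they close: fully open they stand 13 mm farther back than shut.
Start: joints at [1.199, 0.353, 1.633, -0, 1.155, -0.002], TCP at [225.892, 582.753, 231.281] pointing down, gripper open.
Joint ranges: [-2.63, 2.63], [-0.92, 2.1], [0.06, 2.66], [-1.3, 4.44], [0, 2.69], [-3.02, 3.02]. Speed limits (rad/s): [2.22, 2.22, 2.79, 3.14, 3.14, 3.14].

### API

Orientations are given as [roll, pitch, yaw] about the fixed x, y, z axes, in that order (R = Rz(yaw) Ry(pitch) Rx(roll)).
In Python, from rig import r gives the robot as it stands.
- The arm moves only by the tool servo_tool, never from a script. Its argument "deltas" is a list of rows, each an object of numbers: "x", "y", "z": the shift along the world's x, y, z in mm; "rx", "ry", "rz": the turn, a rotation vector about the world's x, y, z in rad; "gripper": the gripper's target within -1 to 1 (fully open at 1, half-way at 0, shut at -1). A call has 1 to 10 rows; each row is the pose to reach, as a shift and turn from the pose commanded when the call began; what a row does not reach only later rows make up. A row lasts 1/10 s, in which the tool goes at most 50 mm and 8.59 degrees, less where a joint would pass 70% of its speed; a pose out of reach is approached as far as the arm can. A call with a gripper value outside its range is refused whole. The fingers move at their own pace and stop on an object; "newtons" is the grip in N (left out, the last holds). Time passes only in rows, so rows that repeat a pose let the fingers close. It gives the time, the measured TCP pose, the force, the opening and the grip force at its end, in the units of the state.
- r.sense(): the state, without advancing time (a new reading comes with each control period).
- r.grab_frame(name): name is "scene" or "top" or "wrist"; returns the picture (480x640x3 uint8, blue, green, red); there is no depth.
- r.camera_params(name): a dict with "mtx" (3x3 intrinsics, pixels), "eye" and "orientation" of the camera in the world. Camera axes: x right, y down, z forward; pixel columns grow to the right and rows downward; lengths in mm; the calibration is good to about 2 mm. The wrist camera is an equidistant fisheye: a pixel r from the principal point sees the ray r / f radians off the axis. A picture is of the moment at which its call begins: read the wrist's pose just before it. camera_params takes no time and is no camera call; for the wrist camera it gives the pose at the moment of the call.
- r.sign_off(): hands the job in; it is judged then, once.
Trained networks look in the newest picture that a camera, given by its name, has taken for a name from the list of things; names that differ only in an ending like _2 or _b are one class to them, and where a whole thing is asked for, a point or a joint stands for the part that bears it (a point fixed in the world has none). Each returns a list of dicts, best first, with "conf" (0 to 1); they miss things now and then, are a little off and sometimes report something else, mostly with a low value. They report only what shows in the picture. A call takes as long as a camera call. They do not tell look-alikes from the thing itself.
- r.recognise(name, camera): "box" ([left, top, width, height] in pixels, round what is visible of it).
The state is a dict: "clock": time; "qpos": joint angles; "qvel": joint speeds; "joint_efforts": joint torques, N m; "eef_pos": TCP position; "tcp_rot": TCP orientation; "contact_force": force on the tool from outside, world axes, zero at the start; "wrist_torque": the same for the moment, N m; "opening": opening from 0.0 (shut) to 1.0 (fully open); "grasp_force": force on a finger pad.
Only numpy, scipy, OpenCV 4.12 (cv2) and the standard library are available. Lean on these libraries where they do the work, as an engineer would, in place of code of your own. Each camera call takes 0.05 s, during which the arm holds its last target. There are 200 camera calls.

### The job

The flat metal blank lies askew on the wooden filing ledge. Using only the fingertips, push it so that its long side lies flat against the ledge's fence and its left end sticks out past the left-hand end of the ledge, with the line scribed across the blank right over the ledge's end edge, ready for filing. Slide it only, do not pick it up or tip it, and leave the file, the tweezers and the amber piece where they lie.

Things in the scene. Friction and masses are not known exactly. Their poses are not given: they have to be found in the camera images.
- ledge: Light wooden board fixed to the bench, 150 (x) by 280 (y) by 40 mm high, turned up to 0.3 rad. Origin: centre of its underside, at bench height; y runs to its left-hand end (seen from the robot) at y = +140. A darker fence, 18 mm wide, 14 mm above the top, runs along the whole far side, its inner face at x = +57; both ends and the near side (x = -75) are open.
- ledge_end (a point): Middle of the upper edge of the ledge's left-hand end: ledge x = 0, y = +140 mm, z = +40 mm. Axes as the ledge.
- blank: Loose flat aluminium plate, 96 mm (x) by 130 mm (y), 6 mm thick, about 0.2 kg, lying on top of the ledge, a little turned and away from the fence. Origin: centre of its underside. Its y axis points along its long side to the end that is to overhang, its x axis towards the fence. It slides with about 1 to 2 N.
- blank_line (a point): Middle of the dark line scribed across the blank's top, 30 mm from its left (+y) end; at blank x = 0, y = +35 mm, z = +6 mm.
- blank_corner_left (a point): The blank's corner beside the fence at the left end, half-way up its thickness: blank x = +48, y = +65, z = +3 mm.
- blank_corner_right (a point): The blank's corner beside the fence at the right end, half-way up its thickness: blank x = +48, y = -65, z = +3 mm.
- file: Bystander: needle file with a wooden handle, 153 mm long and 12 mm thick, lying along its y axis on the bench beyond the fence. Origin: centre of its underside.
- tweezers: Bystander: steel tweezers, 128 mm long and 9 mm high, lying along their y axis on the bench on the near side of the ledge. Origin: centre of the underside.
- amber: Bystander: rough orange piece of amber, 31 x 49 x 16 mm, on the bench beyond the left-hand end of the ledge. Origin: centre of its underside.
Not all that is in view belongs to the job. What is meant by the blank is not blue, and is the larger of those in its own colour.

How it is judged (in metres and radians):
At the end, for the whole second after the job is handed in: The blank lies flat and still on the ledge, its scribed line within 6 mm of the plane of the ledge's left-hand end, and both of its fence-side corners within 5 mm of the fence's inner face (y of blank_line in the frame of ledge between 0.134 and 0.146 m and x of blank_corner_left in the frame of ledge between 0.052 and 0.06 m and x of blank_corner_right in the frame of ledge between 0.052 and 0.06 m and z of blank in the frame of ledge between 0.037 and 0.043 m and angle between blank's own z axis and vertical below 0.05 rad and linear speed of blank below 0.01 m/s); the robot touches nothing.
It fails at once if the blank is lifted more than 6 mm off the ledge (z of blank in the frame of ledge above 0.046 m).
It fails at once if the blank is tipped or falls off the ledge (angle between blank's own z axis and vertical above 0.12 rad or z of blank in the frame of ledge below 0.03 m).
It fails at once if the file is moved more than 15 mm (distance of file from where it was at the start of the episode above 0.015 m).
It fails at once if the tweezers is moved more than 15 mm (distance of tweezers from where it was at the start of the episode above 0.015 m).
It fails at once if the amber piece is moved more than 15 mm (distance of amber from where it was at the start of the episode above 0.015 m).
It also fails if it takes over 64 s, if anything falls off the work surface, if the arm or the gripper's body presses on something with over 40 N, if the wrist force passes 120 N, or if a joint passes its speed limit or range.

## Working session

There is one attempt and no reset: what is moved stays moved. The work goes in short steps, Python scripts to look and compute and a tool call to move; the robot and the scene stay as the last step left them, time stands still between calls to the robot, and variables do not carry over. Pictures are saved under pics/ and viewed, at most 10 in all, crops included, and the job is handed in when it is done.

Besides the shell and the picture viewer there is one more tool, called after "Emit:" as name(argument=value, ...) on one line, values as JSON. servo_tool: Moves the arm, as the interface text tells. Its arguments: {"type":"object","properties":{"deltas":{"type":"array","items":{"type":"object","properties":{"x":{"type":"number"},"y":{"type":"number"},"z":{"type":"number"},"rx":{"type":"number"},"ry":{"type":"number"},"rz":{"type":"number"},"gripper":{"type":"number"}}}},"newtons":{"type":"number"}},"required":["deltas"]}

```bash
mkdir -p pics; cat > h.py <<'E'
import numpy as np, cv2
from scipy.spatial.transform import Rotation as R
from rig import r
def cam(n):
    p=r.camera_params(n); o=np.array(p['orientation'],float)
    Rm=o if o.shape==(3,3) else R.from_euler('xyz',o).as_matrix()
    return np.array(p['mtx'],float),np.array(p['eye'],float),Rm
def pix2z(n,uv,z):
    K,e,Rm=cam(n); uv=np.atleast_2d(np.array(uv,float))
    d=np.c_[uv,np.ones(len(uv))]@np.linalg.inv(K).T@Rm.T
    return e+d*((z-e[2])/d[:,2])[:,None]
def proj(n,P):
    K,e,Rm=cam(n); c=(np.atleast_2d(P)-e)@Rm; q=c@K.T; return q[:,:2]/q[:,2:]
E
python3 - <<'E'
from h import *
for n in ("top","scene"):
    im=r.grab_frame(n); cv2.imwrite(f"pics/{n}0.png",im); print(n,r.camera_params(n))
    for t in ("blank","ledge","file","tweezers","amber"): print(t,[(np.round(d['box']).tolist(),round(d['conf'],2)) for d in r.recognise(t,n)])
print(r.sense())
E
```

```text
top {'mtx': array([[474.21219993,   0.        , 317.39962957],
       [  0.        , 474.21219993, 234.49454521],
       [  0.        ,   0.        ,   1.        ]]), 'eye': array([382.26107698,  -9.0324281 , 941.44684099]), 'orientation': array([-3.00151102, -0.00785501, -1.54943146])}
blank [([288.0, 186.0, 72.0, 58.0], 0.98), ([348.0, 303.0, 50.0, 45.0], 0.73), ([424.0, 209.0, 74.0, 57.0], 0.59), ([310.0, 276.0, 4.0, 0.0], 0.36)]
ledge [([245.0, 159.0, 154.0, 94.0], 0.73)]
file [([296.0, 151.0, 39.0, 15.0], 0.57)]
tweezers [([306.0, 275.0, 11.0, 5.0], 0.62)]
amber [([185.0, 207.0, 23.0, 15.0], 0.83)]
scene {'mtx': array([[498.75807676,   0.        , 316.39840847],
       [  0.        , 498.75807676, 238.84748074],
       [  0.        ,   0.        ,   1.        ]]), 'eye': array([  77.06601314, -695.46301102,  717.4416996 ]), 'orientation': array([-2.23807907,  0.0214207 , -0.56918612])}
blank [([308.0, 227.0, 73.0, 46.0], 0.84), ([259.0, 311.0, 40.0, 46.0], 0.84), ([372.0, 320.0, 90.0, 72.0], 0.69)]
ledge [([280.0, 202.0, 140.0, 107.0], 0.9)]
file []
tweezers [([307.0, 225.0, 74.
[... 159 characters left out ...]
0], 0.31)]
{'clock': 0.6, 'qpos': array([ 1.19854430e+00,  3.52981671e-01,  1.63341512e+00,  9.25027879e-06,
        1.15519876e+00, -2.38632170e-03]), 'qvel': array([-0.00180723,  0.00038366,  0.00039059, -0.00074   , -0.00115472,
        0.00042035]), 'joint_efforts': array([ 1.67355092e-04, -6.04862952e+01, -3.42311347e+01, -1.46740535e-04,
        1.23369577e-03, -3.87000853e-06]), 'eef_pos': array([225.91884854, 582.73430152, 231.2859407 ]), 'tcp_rot': array([-3.14158978e+00, -8.46972999e-06,  2.77172321e+00]), 'contact_force': array([-0.5573803 ,  0.23693339, -0.4700848 ]), 'wrist_torque': array([-0.00690312,  0.01924683,  0.0224813 ]), 'grasp_force': 0.0, 'opening': 0.999442352435719}
```

View pics/top0.png

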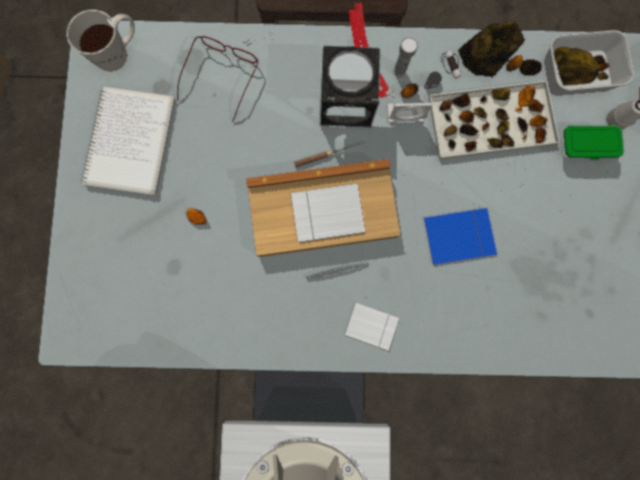

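View pics/scene0.png

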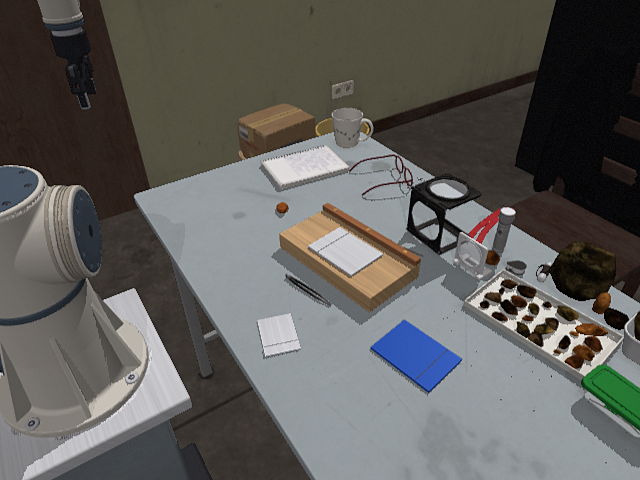

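Three candidates show in the top view: white on the ledge (328,214), small white on the bench (372,326) and blue (460,236). The one on the ledge is not blue and is the larger of the two white ones, so I take it as the blank and check it in a crop.

```bash
python3 - <<'E'
from h import *
im=cv2.imread("pics/top0.png"); hsv=cv2.cvtColor(im,cv2.COLOR_BGR2HSV)
roi=np.zeros(im.shape[:2],np.uint8); roi[155:262,238:408]=255
wood=cv2.inRange(hsv,(5,70,60),(28,255,255))&roi
cs,_=cv2.findContours(cv2.morphologyEx(wood,cv2.MORPH_CLOSE,np.ones((5,5))),cv2.RETR_EXTERNAL,cv2.CHAIN_APPROX_NONE)
c=max(cs,key=cv2.contourArea); m=np.zeros_like(roi); cv2.drawContours(m,[cv2.convexHull(c)],-1,255,-1)
bl=cv2.inRange(hsv,(0,0,100),(180,60,255))&m
bl=cv2.morphologyEx(bl,cv2.MORPH_OPEN,np.ones((5,5))); bl=cv2.morphologyEx(bl,cv2.MORPH_CLOSE,np.ones((7,7)))
bc=max(cv2.findContours(bl,cv2.RETR_EXTERNAL,cv2.CHAIN_APPROX_NONE)[0],key=cv2.contourArea)
P=pix2z("top",bc[:,0],46)[:,:2]; (ctr,sz,a)=cv2.minAreaRect(P.astype(np.float32)); print("blank",ctr,sz,a); print(cv2.boxPoints((ctr,sz,a)).round(1).tolist())
bp=cv2.boxPoints(cv2.minAreaRect(bc))
lc=cv2.approxPolyDP(cv2.convexHull(c),4,True)[:,0]; print("ledge px",lc.tolist()); print(pix2z("top",lc,40).round(1)[:,:2].tolist(), pix2z("top",lc,54).round(1)[:,:2].tolist())
s=bc*1
cr=cv2.resize(im[145:275,230:425],None,fx=4,fy=4,interpolation=cv2.INTER_CUBIC)
for k,col in ((bp,(255,0,0)),(lc,(0,0,255))): cv2.polylines(cr,[((np.array(k)-[230,145])*4+2).astype(int)],True,col,1)
cv2.imwrite("pics/crop1.png",cr)
E
```

```text
blank (552.3408203125, -31.787559509277344) (97.61378479003906, 130.72801208496094) 9.779024124145508
[[493.1000061035156, 24.299999237060547], [515.2999877929688, -104.5], [611.5, -87.9000015258789], [589.2999877929688, 40.900001525878906]]
ledge px [[389, 160], [399, 235], [257, 255], [247, 178]]
[[660.5, -151.0], [512.0, -170.2], [467.4, 100.9], [617.7, 126.2]] [[656.2, -148.7], [510.0, -167.7], [466.1, 99.2], [614.0, 124.1]]
```

View pics/crop1.png

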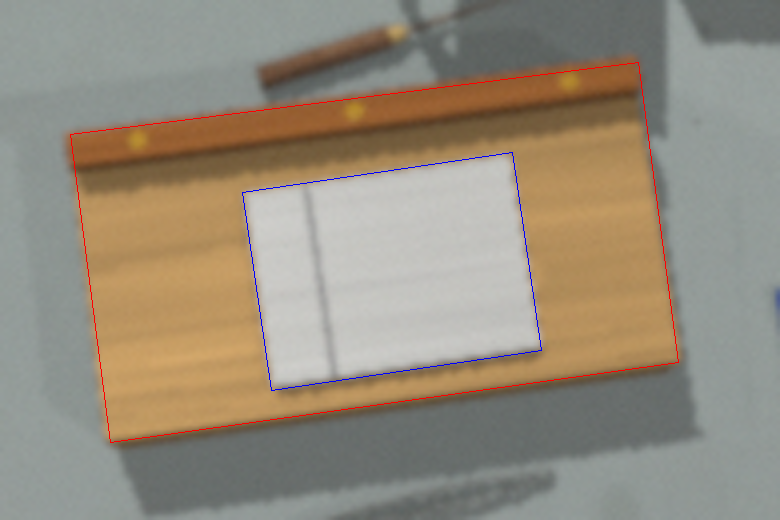

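The crop confirms it: a 97.6 x 130.7 mm white plate with its scribed line near the left end (crop (307,190)–(335,378)). Ledge: centre about (562,-23), yaw about 0.158. In the ledge frame the blank must go about +112 mm in y and +20 mm in x. Going to the blank's right end first.

Emit:
servo_tool(deltas=[{"x": 342,"y": -712,"rz": -1.043,"gripper": 0},{"x": 342,"y": -712,"rz": -1.043,"gripper": 0},{"x": 342,"y": -712,"rz": -1.043,"gripper": 0},{"x": 342,"y": -712,"rz": -1.043,"gripper": 0},{"x": 342,"y": -712,"rz": -1.043,"gripper": 0},{"x": 342,"y": -712,"rz": -1.043,"gripper": 0},{"x": 342,"y": -712,"rz": -1.043,"gripper": 0},{"x": 342,"y": -712,"rz": -1.043,"gripper": 0},{"x": 342,"y": -712,"rz": -1.043,"gripper": 0},{"x": 342,"y": -712,"rz": -1.043,"gripper": 0}])

```text
invalid input
```

Emit:
servo_tool(deltas=[{"x": 20,"y": -45,"rz": -0.1,"gripper": 0},{"x": 40,"y": -90,"rz": -0.2,"gripper": 0},{"x": 60,"y": -135,"rz": -0.3,"gripper": 0},{"x": 80,"y": -180,"rz": -0.4,"gripper": 0},{"x": 100,"y": -225,"rz": -0.5,"gripper": 0},{"x": 120,"y": -270,"rz": -0.6,"gripper": 0},{"x": 140,"y": -315,"rz": -0.7,"gripper": 0},{"x": 160,"y": -360,"rz": -0.8,"gripper": 0},{"x": 180,"y": -400,"rz": -0.9,"gripper": 0},{"x": 200,"y": -440,"rz": -1.043,"gripper": 0}])

```text
invalid input
```

Emit:
servo_tool(deltas=[{"x": 20,"y": -40,"z": 0,"rx": 0,"ry": 0,"rz": -0.1,"gripper": 0.0}], newtons=20)

```text
clock: 0.7
eef_pos: [244.9, 545.7, 231.3]
tcp_rot: [3.139, -0.001, 2.674]
contact_force: [1.7, -0.4, 0.0]
opening: 0.857
grasp_force: 0.0
```

Emit:
servo_tool(deltas=[{"x": 322,"y": -672,"z": 0,"rx": 0,"ry": 0,"rz": -0.943,"gripper": 0},{"x": 322,"y": -672,"z": 0,"rx": 0,"ry": 0,"rz": -0.943,"gripper": 0},{"x": 322,"y": -672,"z": 0,"rx": 0,"ry": 0,"rz": -0.943,"gripper": 0},{"x": 322,"y": -672,"z": 0,"rx": 0,"ry": 0,"rz": -0.943,"gripper": 0},{"x": 322,"y": -672,"z": 0,"rx": 0,"ry": 0,"rz": -0.943,"gripper": 0},{"x": 322,"y": -672,"z": 0,"rx": 0,"ry": 0,"rz": -0.943,"gripper": 0},{"x": 322,"y": -672,"z": 0,"rx": 0,"ry": 0,"rz": -0.943,"gripper": 0},{"x": 322,"y": -672,"z": 0,"rx": 0,"ry": 0,"rz": -0.943,"gripper": 0},{"x": 322,"y": -672,"z": 0,"rx": 0,"ry": 0,"rz": -0.943,"gripper": 0},{"x": 322,"y": -672,"z": 0,"rx": 0,"ry": 0,"rz": -0.943,"gripper": 0}], newtons=20)

```text
clock: 1.7
eef_pos: [462.6, 89.9, 231.7]
tcp_rot: [3.141, -0.0, 1.729]
contact_force: [0.2, -0.2, -0.1]
opening: 0.495
grasp_force: 0.0
```

Emit:
servo_tool(deltas=[{"x": 104,"y": -214,"z": 0,"rx": 0,"ry": 0,"rz": 0,"gripper": 0},{"x": 104,"y": -214,"z": 0,"rx": 0,"ry": 0,"rz": 0,"gripper": 0},{"x": 104,"y": -214,"z": 0,"rx": 0,"ry": 0,"rz": 0,"gripper": 0},{"x": 104,"y": -214,"z": 0,"rx": 0,"ry": 0,"rz": 0,"gripper": 0},{"x": 104,"y": -214,"z": 0,"rx": 0,"ry": 0,"rz": 0,"gripper": 0},{"x": 104,"y": -214,"z": 0,"rx": 0,"ry": 0,"rz": 0,"gripper": 0},{"x": 104,"y": -214,"z": 0,"rx": 0,"ry": 0,"rz": 0,"gripper": 0}], newtons=20)

```text
clock: 2.4
eef_pos: [565.7, -122.8, 230.9]
tcp_rot: [-3.141, -0.001, 1.727]
contact_force: [0.3, 0.5, -0.6]
opening: 0.502
grasp_force: 0.0
```

```bash
python3 - <<'E'
from h import *
s=r.sense(); print(s['eef_pos'],s['tcp_rot'],s['clock']); p=r.camera_params("wrist"); print(p)
cv2.imwrite("pics/w1.png",r.grab_frame("wrist"))
E
```

```text
[ 565.73623755 -122.76034309  230.91762326] [-3.14091919e+00 -5.59916256e-04  1.72686941e+00] 2.4
{'mtx': array([[371.64829954,   0.        , 318.63759822],
       [  0.        , 371.64829954, 235.91411794],
       [  0.        ,   0.        ,   1.        ]]), 'eye': array([553.04137754, -42.47364446, 374.62008917]), 'orientation': array([2.82185143e+00, 1.28206838e-04, 1.56562551e-01])}
```

View pics/w1.png

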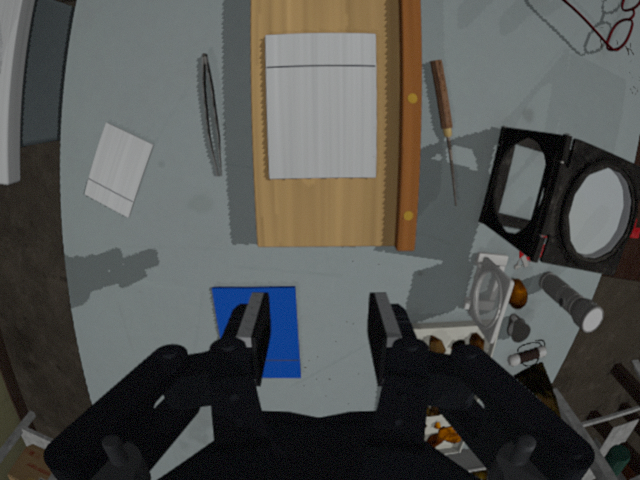

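The wrist view shows the blank at (266,34)–(376,178) with its line at row 66. The ledge's right end is at row ~247, the fence's inner edge at column ~400 and the near edge at column ~255.

```bash
cat >> h.py <<'E'
def wpix(uv,z,p):
    K=p['mtx'];Rm=R.from_euler('xyz',p['orientation']).as_matrix();e=np.array(p['eye'])
    uv=np.atleast_2d(np.array(uv,float)); d=(uv-[K[0,2],K[1,2]])/K[0,0]; t=np.linalg.norm(d,axis=1,keepdims=True)
    v=np.c_[np.sin(t)*d/t,np.cos(t)]@Rm.T
    return (e+v*((z-e[2])/v[:,2])[:,None])[:,:2]
def unled(P,c,yaw):
    M=np.array([[np.cos(yaw),-np.sin(yaw)],[np.sin(yaw),np.cos(yaw)]]); return (np.atleast_2d(P)-c)@M
E
python3 - <<'E'
from h import *
p=r.camera_params("wrist")
for n,uv,z in (("blank",[(266,34),(376,34),(376.5,178),(270.5,179.5)],46),("line",[(266,66),(376,66)],46),("ledge near",[(250.5,3),(258,246)],40),("fence inner top",[(400,3),(397.5,249)],54),("fence outer top",[(421,3),(415,249)],54)):
    P=wpix(uv,z,p); d=P[1]-P[0]; print(n,P.round(1).tolist(),"len",np.linalg.norm(d).round(1),"L",unled(P,(562.4,-23.5),.158).round(1).tolist())
E
```

```text
blank [[495.5, 26.2], [589.8, 41.5], [612.4, -86.7], [518.5, -103.1]] len 95.6 L [[-58.3, 59.6], [37.3, 59.8], [39.5, -70.3], [-55.8, -71.7]]
line [[500.1, -2.9], [594.4, 12.3]] len 95.5 L [[-58.2, 30.2], [37.3, 30.3]]
ledge near [[475.3, 56.0], [513.7, -170.4]] len 229.6 L [[-73.5, 92.2], [-71.2, -137.4]]
fence inner top [[605.2, 73.1], [644.0, -147.6]] len 224.1 L [[57.5, 88.7], [61.1, -135.4]]
fence outer top [[623.6, 78.0], [660.9, -145.0]] len 226.1 L [[76.4, 90.7], [78.1, -135.5]]
```

Emit:
servo_tool(deltas=[{"x": 3,"y": 0,"z": -45,"rx": 0,"ry": 0,"rz": 0.011,"gripper": 0},{"x": 3,"y": 0,"z": -90,"rx": 0,"ry": 0,"rz": 0.011,"gripper": 0},{"x": 3,"y": 0,"z": -135,"rx": 0,"ry": 0,"rz": 0.011,"gripper": 0},{"x": 3,"y": 0,"z": -165,"rx": 0,"ry": 0,"rz": 0.011,"gripper": 0},{"x": 3,"y": 0,"z": -181,"rx": 0,"ry": 0,"rz": 0.011,"gripper": 0},{"x": 3,"y": 0,"z": -181,"rx": 0,"ry": 0,"rz": 0.011,"gripper": 0},{"x": 3,"y": 0,"z": -181,"rx": 0,"ry": 0,"rz": 0.011,"gripper": 0}], newtons=20)

```text
clock: 3.15
eef_pos: [568.9, -121.1, 50.8]
tcp_rot: [-3.142, -0.0, 1.741]
contact_force: [0.3, -0.3, -0.0]
opening: 0.501
grasp_force: 0.0
```

```bash
python3 - <<'E'
from h import *
p=r.camera_params("wrist"); print(r.sense()['eef_pos'],r.sense()['tcp_rot'])
im=r.grab_frame("wrist"); cv2.imwrite("pics/w2.png",im)
E
```

```text
[ 568.94930424 -121.14365212   50.84859669] [-3.14155816e+00 -1.52915979e-04  1.74104788e+00]
```

View pics/w2.png

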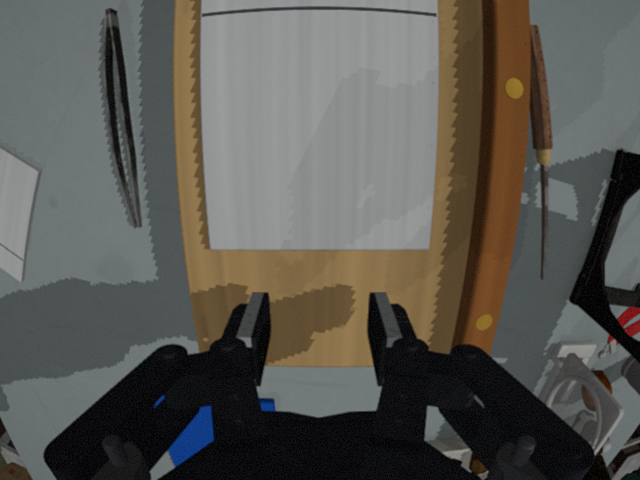

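The fingers stand over the ledge about 20 mm short of the blank's right edge (row 249) and centred on it. Lowering to feel for the ledge top.

Emit:
servo_tool(deltas=[{"x": 0,"y": 0,"z": -4,"rx": 0,"ry": 0,"rz": -0.003,"gripper": 0},{"x": 0,"y": 0,"z": -8,"rx": 0,"ry": 0,"rz": -0.003,"gripper": 0},{"x": 0,"y": 0,"z": -8,"rx": 0,"ry": 0,"rz": -0.003,"gripper": 0}], newtons=20)

```text
clock: 3.5
eef_pos: [568.9, -122.1, 42.3]
tcp_rot: [3.141, 0.0, 1.737]
contact_force: [0.6, -1.2, 0.3]
opening: 0.502
grasp_force: 0.0
```

Emit:
servo_tool(deltas=[{"x": 0,"y": 0,"z": -2,"rx": 0,"ry": 0,"rz": 0,"gripper": 0},{"x": 0,"y": 0,"z": -2,"rx": 0,"ry": 0,"rz": 0,"gripper": 0}], newtons=20)

```text
clock: 3.7
eef_pos: [568.9, -122.2, 40.2]
tcp_rot: [-3.141, -0.0, 1.737]
contact_force: [0.5, 0.3, 0.4]
opening: 0.501
grasp_force: 0.0
```

Emit:
servo_tool(deltas=[{"x": 0,"y": 0,"z": -2,"rx": 0,"ry": 0,"rz": 0,"gripper": 0},{"x": 0,"y": 0,"z": -2,"rx": 0,"ry": 0,"rz": 0,"gripper": 0}], newtons=20)

```text
clock: 3.9
eef_pos: [569.1, -122.2, 38.3]
tcp_rot: [3.141, 0.0, 1.737]
contact_force: [-0.1, 0.2, -0.2]
opening: 0.502
grasp_force: 0.0
```

Emit:
servo_tool(deltas=[{"x": 0,"y": 0,"z": -1.5,"rx": 0,"ry": 0,"rz": 0,"gripper": 0},{"x": 0,"y": 0,"z": -1.5,"rx": 0,"ry": 0,"rz": 0,"gripper": 0}], newtons=20)

```text
clock: 4.1
eef_pos: [569.1, -122.2, 38.1]
tcp_rot: [3.141, 0.0, 1.737]
contact_force: [-4.8, 0.9, 17.4]
opening: 0.499
grasp_force: 8.7
```

Emit:
servo_tool(deltas=[{"x": 0,"y": 0,"z": 3.4,"rx": 0,"ry": 0,"rz": 0,"gripper": 0},{"x": -2,"y": 12,"z": 3.4,"rx": 0,"ry": 0,"rz": 0,"gripper": 0},{"x": -3,"y": 18,"z": 3.4,"rx": 0,"ry": 0,"rz": 0,"gripper": 0},{"x": -4,"y": 24,"z": 3.4,"rx": 0,"ry": 0,"rz": 0,"gripper": 0},{"x": -5,"y": 30,"z": 3.4,"rx": 0,"ry": 0,"rz": 0,"gripper": 0},{"x": -5,"y": 30,"z": 3.4,"rx": 0,"ry": 0,"rz": 0,"gripper": 0}], newtons=20)

```text
clock: 4.7
eef_pos: [563.6, -91.1, 40.0]
tcp_rot: [-3.141, -0.0, 1.738]
contact_force: [0.0, -0.1, 0.9]
opening: 0.499
grasp_force: 0.0
```

Emit:
servo_tool(deltas=[{"x": -1.7,"y": 10,"z": 0,"rx": 0,"ry": 0,"rz": 0,"gripper": 0},{"x": -3.4,"y": 20,"z": 0,"rx": 0,"ry": 0,"rz": 0,"gripper": 0},{"x": -5.1,"y": 30,"z": 0,"rx": 0,"ry": 0,"rz": 0,"gripper": 0},{"x": -6.7,"y": 40,"z": 0,"rx": 0,"ry": 0,"rz": 0,"gripper": 0},{"x": -8.4,"y": 50,"z": 0,"rx": 0,"ry": 0,"rz": 0,"gripper": 0},{"x": -10.1,"y": 60,"z": 0,"rx": 0,"ry": 0,"rz": 0,"gripper": 0},{"x": -11.8,"y": 70,"z": 0,"rx": 0,"ry": 0,"rz": 0,"gripper": 0},{"x": -13.5,"y": 80,"z": 0,"rx": 0,"ry": 0,"rz": 0,"gripper": 0},{"x": -15,"y": 88,"z": 0,"rx": 0,"ry": 0,"rz": 0,"gripper": 0},{"x": -15,"y": 88,"z": 0,"rx": 0,"ry": 0,"rz": 0,"gripper": 0}], newtons=20)

```text
clock: 5.7
eef_pos: [548.7, -3.1, 40.2]
tcp_rot: [-3.141, -0.0, 1.738]
contact_force: [-0.5, -0.3, -0.4]
opening: 0.497
grasp_force: 0.0
```

```bash
python3 - <<'E'
from h import *
p=r.camera_params("wrist"); print(r.sense()['eef_pos'])
np.save("p3.npy",p,allow_pickle=True)
im=r.grab_frame("wrist"); cv2.imwrite("pics/w3.png",im)
E
```

```text
[548.6870104   -3.05468761  40.19441979]
```

View pics/w3.png

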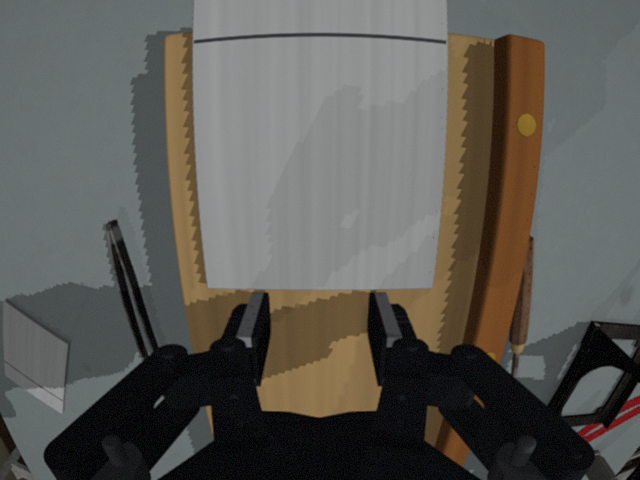

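The line is at (195,41)–(445,43), just short of the ledge end at (166,34)…(495,40). Measuring what remains.

```bash
python3 - <<'E'
from h import *
p=np.load("p3.npy",allow_pickle=True).item(); c=(564,-21);y=.167
for n,uv,z in (("line",[(195,41),(320,36),(445,42)],46),("blank right end",[(209,289),(433,289)],46),("end",[(166,34),(450,36),(494,39.5)],40),("near edge",[(166,40),(199,360)],40),("fence in top",[(497,40),(488,200)],54)):
    P=wpix(uv,z,p); print(n,"L",unled(P,c,y).round(1).tolist())
im=cv2.imread("pics/w3.png")
cv2.imwrite("pics/c3.png",cv2.resize(im[15:65,150:550],None,fx=2,fy=4,interpolation=cv2.INTER_CUBIC))
E
```

```text
line L [[-58.6, 132.9], [-11.7, 132.1], [35.3, 132.6]]
blank right end L [[-58.9, 32.0], [36.7, 32.0]]
end L [[-73.2, 138.8], [39.5, 136.8], [59.2, 138.1]]
near edge L [[-73.2, 136.3], [-71.9, -11.4]]
fence in top L [[53.5, 134.6], [52.8, 73.1]]
```

View pics/c3.png

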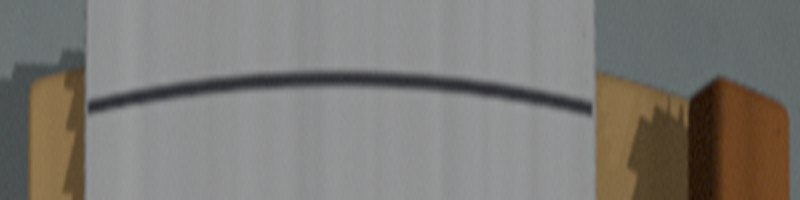

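Emit:
servo_tool(deltas=[{"x": -0.5,"y": 3,"z": 0,"rx": 0,"ry": 0,"rz": 0,"gripper": 0},{"x": -1,"y": 5.9,"z": 0,"rx": 0,"ry": 0,"rz": 0,"gripper": 0},{"x": -1,"y": 5.9,"z": 0,"rx": 0,"ry": 0,"rz": 0,"gripper": 0},{"x": -1,"y": 5.9,"z": 0,"rx": 0,"ry": 0,"rz": 0,"gripper": 0}], newtons=20)

```text
clock: 6.15
eef_pos: [547.9, 1.7, 40.2]
tcp_rot: [-3.142, -0.0, 1.737]
contact_force: [-0.0, 0.2, 1.1]
opening: 0.501
grasp_force: 0.0
```

Emit:
servo_tool(deltas=[{"x": 2,"y": -12,"z": 0,"rx": 0,"ry": 0,"rz": 0,"gripper": 0},{"x": 2,"y": -12,"z": 40,"rx": 0,"ry": 0,"rz": 0,"gripper": 0},{"x": 2,"y": -12,"z": 80,"rx": 0,"ry": 0,"rz": 0,"gripper": 0},{"x": 2,"y": -12,"z": 120,"rx": 0,"ry": 0,"rz": 0,"gripper": 0},{"x": 2,"y": -12,"z": 120,"rx": 0,"ry": 0,"rz": 0,"gripper": 0},{"x": 2,"y": -12,"z": 120,"rx": 0,"ry": 0,"rz": 0,"gripper": 0}], newtons=20)

```text
clock: 6.75
eef_pos: [550.5, -11.0, 161.0]
tcp_rot: [3.14, 0.0, 1.736]
contact_force: [-0.3, 0.6, 0.2]
opening: 0.5
grasp_force: 0.0
```

```bash
python3 - <<'E'
from h import *
p=r.camera_params("wrist"); s=r.sense(); print(s['eef_pos'],s['tcp_rot'],s['qpos'])
np.save("p4.npy",p,allow_pickle=True)
im=r.grab_frame("wrist"); cv2.imwrite("pics/w4.png",im)
E
```

```text
[550.53684716 -10.96503064 161.00212395] [3.13950489e+00 4.76895948e-04 1.73637784e+00] [-2.25899188e-02  3.17393493e-01  1.86046155e+00 -9.50292733e-05
  9.61597495e-01 -1.88117640e-01]
```

View pics/w4.png

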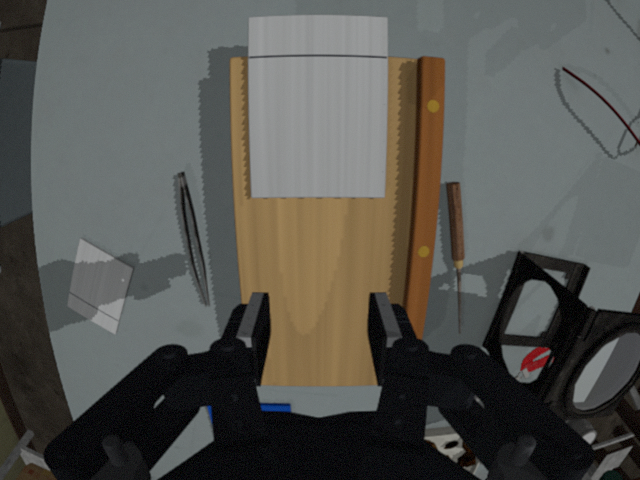

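The line is at row 56 and the ledge end at row 58 (columns 231 and 416). The bystanders look untouched.

```bash
python3 - <<'E'
from h import *
p=np.load("p4.npy",allow_pickle=True).item(); c=(564,-21);y=.167
for n,uv,z in (("line",[(249,56),(318,55.5),(387,56)],46),("blank",[(249,16),(387,16),(386,196),(252,197)],46),("end",[(231,58),(416,58)],40),("right end",[(300,386)],40),("near edge",[(231,60),(240.5,240)],40),("fence in top",[(419,58),(411,280)],54)):
    P=wpix(uv,z,p); print(n,"L",unled(P,c,y).round(1).tolist())
E
```

```text
line L [[-59.0, 137.6], [-11.7, 136.5], [35.7, 137.5]]
blank L [[-59.1, 167.2], [35.9, 167.1], [37.1, 37.7], [-59.2, 37.1]]
end L [[-73.1, 138.1], [57.9, 138.6]]
right end L [[-28.8, -140.8]]
near edge L [[-73.1, 136.6], [-71.0, 2.4]]
fence in top L [[56.3, 136.3], [58.8, -25.2]]
```

Emit:
servo_tool(deltas=[{"x": -20,"y": 18,"z": 0,"rx": 0,"ry": 0,"rz": -0.15,"gripper": 0},{"x": -40,"y": 35,"z": 0,"rx": 0,"ry": 0,"rz": -0.3,"gripper": 0},{"x": -60,"y": 53,"z": 0,"rx": 0,"ry": 0,"rz": -0.45,"gripper": 0},{"x": -80,"y": 70,"z": 0,"rx": 0,"ry": 0,"rz": -0.6,"gripper": 0},{"x": -88,"y": 77,"z": 0,"rx": 0,"ry": 0,"rz": -0.75,"gripper": 0},{"x": -88,"y": 77,"z": 0,"rx": 0,"ry": 0,"rz": -0.9,"gripper": 0},{"x": -88,"y": 77,"z": 0,"rx": 0,"ry": 0,"rz": -1.05,"gripper": 0},{"x": -88,"y": 77,"z": 0,"rx": 0,"ry": 0,"rz": -1.2,"gripper": 0},{"x": -88,"y": 77,"z": 0,"rx": 0,"ry": 0,"rz": -1.35,"gripper": 0},{"x": -88,"y": 77,"z": 0,"rx": 0,"ry": 0,"rz": -1.5,"gripper": 0}], newtons=20)

```text
clock: 7.8
eef_pos: [460.7, 66.4, 158.4]
tcp_rot: [-3.141, 0.003, 0.231]
contact_force: [-0.0, 0.6, 0.2]
opening: 0.504
grasp_force: 0.0
```

Emit:
servo_tool(deltas=[{"x": 0,"y": 0,"z": 0,"rx": 0,"ry": 0,"rz": -0.065,"gripper": 0},{"x": 0,"y": 0,"z": 0,"rx": 0,"ry": 0,"rz": -0.065,"gripper": 0},{"x": 0,"y": 0,"z": 0,"rx": 0,"ry": 0,"rz": -0.065,"gripper": 0}], newtons=20)

```text
clock: 8.1
eef_pos: [461.2, 66.5, 159.1]
tcp_rot: [-3.142, 0.002, 0.174]
contact_force: [0.5, -0.4, -0.6]
opening: 0.499
grasp_force: 0.0
```

Emit:
servo_tool(deltas=[{"x": 0,"y": 0,"z": -40,"rx": 0,"ry": 0,"rz": 0,"gripper": 0},{"x": 0,"y": 0,"z": -80,"rx": 0,"ry": 0,"rz": 0,"gripper": 0},{"x": 0,"y": 0,"z": -110,"rx": 0,"ry": 0,"rz": 0,"gripper": 0},{"x": 0,"y": 0,"z": -118,"rx": 0,"ry": 0,"rz": 0,"gripper": 0},{"x": 0,"y": 0,"z": -118,"rx": 0,"ry": 0,"rz": 0,"gripper": 0},{"x": 0,"y": 0,"z": -118,"rx": 0,"ry": 0,"rz": 0,"gripper": 0}], newtons=20)

```text
clock: 8.7
eef_pos: [462.7, 66.8, 43.0]
tcp_rot: [3.142, -0.001, 0.172]
contact_force: [-0.1, -0.7, -0.4]
opening: 0.501
grasp_force: 0.0
```

Emit:
servo_tool(deltas=[{"x": 0,"y": 0,"z": -2.5,"rx": 0,"ry": 0,"rz": 0,"gripper": 0},{"x": 6,"y": 1,"z": -2.5,"rx": 0,"ry": 0,"rz": 0,"gripper": 0},{"x": 12,"y": 2,"z": -2.5,"rx": 0,"ry": 0,"rz": 0,"gripper": 0},{"x": 17,"y": 2.9,"z": -2.5,"rx": 0,"ry": 0,"rz": 0,"gripper": 0},{"x": 21,"y": 3.5,"z": -2.5,"rx": 0,"ry": 0,"rz": 0,"gripper": 0},{"x": 25,"y": 4.2,"z": -2.5,"rx": 0,"ry": 0,"rz": 0,"gripper": 0},{"x": 28,"y": 4.7,"z": -2.5,"rx": 0,"ry": 0,"rz": 0,"gripper": 0},{"x": 31,"y": 5.2,"z": -2.5,"rx": 0,"ry": 0,"rz": 0,"gripper": 0},{"x": 31,"y": 5.2,"z": -2.5,"rx": 0,"ry": 0,"rz": 0,"gripper": 0}], newtons=20)

```text
clock: 9.6
eef_pos: [493.6, 72.1, 39.7]
tcp_rot: [-3.142, -0.001, 0.172]
contact_force: [-0.9, -1.2, 0.4]
opening: 0.496
grasp_force: 0.0
```

Emit:
servo_tool(deltas=[{"x": 1,"y": 0.2,"z": 0,"rx": 0,"ry": 0,"rz": 0,"gripper": 0},{"x": 2,"y": 0.3,"z": 0,"rx": 0,"ry": 0,"rz": 0,"gripper": 0},{"x": 2,"y": 0.3,"z": 0,"rx": 0,"ry": 0,"rz": 0,"gripper": 0}], newtons=20)

```text
clock: 9.9
eef_pos: [495.0, 72.3, 39.7]
tcp_rot: [-3.142, -0.0, 0.172]
contact_force: [-1.5, -0.1, -0.1]
opening: 0.499
grasp_force: 0.6
```

Emit:
servo_tool(deltas=[{"x": 1,"y": 0.2,"z": 0,"rx": 0,"ry": 0,"rz": 0,"gripper": 0},{"x": 1.5,"y": 0.2,"z": 0,"rx": 0,"ry": 0,"rz": 0,"gripper": 0},{"x": 1.5,"y": 0.2,"z": 0,"rx": 0,"ry": 0,"rz": 0,"gripper": 0}], newtons=20)

```text
clock: 10.2
eef_pos: [496.7, 72.5, 39.7]
tcp_rot: [3.142, -0.0, 0.172]
contact_force: [-0.7, -0.1, 0.0]
opening: 0.503
grasp_force: 0.3
```

Emit:
servo_tool(deltas=[{"x": 1,"y": 0.2,"z": 0,"rx": 0,"ry": 0,"rz": 0,"gripper": 0},{"x": 1.5,"y": 0.2,"z": 0,"rx": 0,"ry": 0,"rz": 0,"gripper": 0},{"x": 1.5,"y": 0.2,"z": 0,"rx": 0,"ry": 0,"rz": 0,"gripper": 0}], newtons=20)

```text
clock: 10.5
eef_pos: [497.6, 72.6, 39.6]
tcp_rot: [-3.141, 0.001, 0.172]
contact_force: [-3.0, 0.8, 0.9]
opening: 0.503
grasp_force: 1.5
```

Emit:
servo_tool(deltas=[{"x": 0.8,"y": 0.1,"z": 0,"rx": 0,"ry": 0,"rz": 0,"gripper": 0},{"x": 0.8,"y": 0.1,"z": 0,"rx": 0,"ry": 0,"rz": 0,"gripper": 0},{"x": 0.8,"y": 0.1,"z": 0,"rx": 0,"ry": 0,"rz": 0,"gripper": 0}], newtons=20)

```text
clock: 10.8
eef_pos: [497.7, 72.7, 39.5]
tcp_rot: [-3.141, 0.002, 0.172]
contact_force: [-5.0, -0.4, 4.0]
opening: 0.501
grasp_force: 2.8
```

Emit:
servo_tool(deltas=[{"x": 0.8,"y": 0.1,"z": 0,"rx": 0,"ry": 0,"rz": 0,"gripper": 0},{"x": 0.8,"y": 0.1,"z": 0,"rx": 0,"ry": 0,"rz": 0,"gripper": 0}], newtons=20)

```text
clock: 11.0
eef_pos: [497.8, 72.7, 39.4]
tcp_rot: [-3.141, 0.004, 0.172]
contact_force: [-8.2, 0.4, 5.4]
opening: 0.499
grasp_force: 3.9
```

Emit:
servo_tool(deltas=[{"x": -4,"y": -0.7,"z": 0,"rx": 0,"ry": 0,"rz": 0,"gripper": 0},{"x": -18,"y": -3,"z": 0,"rx": 0,"ry": 0,"rz": 0,"gripper": 0},{"x": -18,"y": -3,"z": 40,"rx": 0,"ry": 0,"rz": 0,"gripper": 0},{"x": -18,"y": -3,"z": 80,"rx": 0,"ry": 0,"rz": 0,"gripper": 0},{"x": -18,"y": -3,"z": 120,"rx": 0,"ry": 0,"rz": 0,"gripper": 0},{"x": -18,"y": -3,"z": 160,"rx": 0,"ry": 0,"rz": 0,"gripper": 0},{"x": -18,"y": -3,"z": 160,"rx": 0,"ry": 0,"rz": 0,"gripper": 0},{"x": -18,"y": -3,"z": 160,"rx": 0,"ry": 0,"rz": 0,"gripper": 0},{"x": -18,"y": -3,"z": 160,"rx": 0,"ry": 0,"rz": 0,"gripper": 0}], newtons=20)

```text
clock: 11.9
eef_pos: [480.5, 69.7, 198.5]
tcp_rot: [-3.142, 0.001, 0.172]
contact_force: [-0.3, -0.4, -0.5]
opening: 0.5
grasp_force: 0.0
```

```bash
python3 - <<'E'
from h import *
p=r.camera_params("wrist"); np.save("p5.npy",p,allow_pickle=True)
im=r.grab_frame("wrist"); cv2.imwrite("pics/w5.png",im)
for t in ("blank","file","tweezers","amber"): r.grab_frame("top"); print(t,[(np.round(d['box']).tolist(),round(d['conf'],2)) for d in r.recognise(t,"top")][:2])
E
```

```text
blank [([347.0, 303.0, 53.0, 44.0], 0.87), ([425.0, 209.0, 72.0, 57.0], 0.84)]
file [([303.0, 145.0, 45.0, 22.0], 0.77)]
tweezers []
amber []
```

View pics/w5.png

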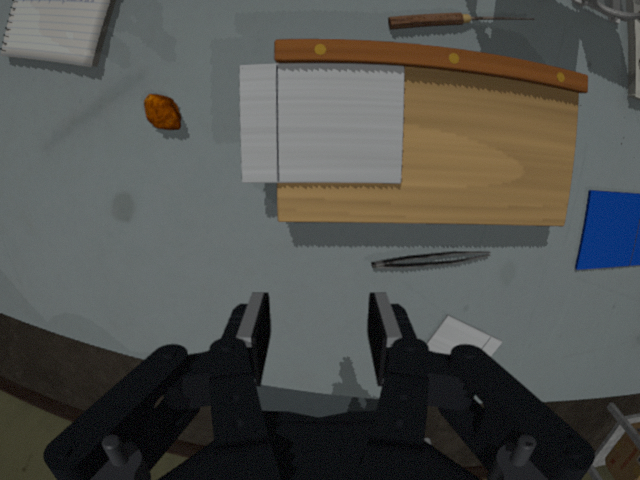

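The blank lies along the fence with its line at column ~277, over the ledge end (278,222). The file, tweezers and amber are undisturbed. One numeric check (no new view).

```bash
python3 - <<'E'
from h import *
p=np.load("p5.npy",allow_pickle=True).item(); c=(564,-21);y=.172
for n,uv,z in (("line",[(276.5,66),(277.5,125),(277.5,182)],46),("blank",[(240,66),(404,67),(402,184),(243,182)],46),("near edge",[(278.5,221.5),(565,225.5)],40),("fence outer top",[(275,40),(587,75)],54),("fence inner top",[(275,62),(400,67),(585,93)],54)):
    P=wpix(uv,z,p); print(n,"L",unled(P,c,y).round(1).tolist())
print(r.sense()['contact_force'])
E
```

```text
line L [[55.2, 136.9], [7.8, 136.5], [-38.4, 137.3]]
blank L [[56.7, 166.0], [56.2, 36.7], [-39.4, 35.6], [-37.9, 165.9]]
near edge L [[-73.5, 138.1], [-75.3, -141.9]]
fence outer top L [[75.0, 137.2], [73.0, -140.6]]
fence inner top L [[57.4, 137.2], [54.9, 41.6], [55.5, -138.4]]
[0.05849374 1.00976787 0.19941408]
```

```bash
python3 -c "
from rig import r
print(r.sign_off())"
```

```text
the job is handed in; nothing more can be done
None
```

I pushed the blank flat against the fence and handed the job in: its scribed line measures about 1 mm from the ledge's left end edge, the file, tweezers and amber show no sign of being disturbed, and no verdict came back.

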